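# Refit the lint-filter cassette in the dryer's filter box

## Robot

A 6-joint arm with a two-finger parallel gripper is mounted at the origin on a cart in front of the work surface, level with it; the furniture and walls round the work are solid. World frame = base frame: x ahead of the robot, y to its left, z up, the work surface at z = 0. Lengths are in m, angles in rad, forces in N, time in s.
With the tool pointing down it reaches from about 0.375 to 0.9 m from the base axis. Payload 3.1 kg.
Tool frame: the origin (TCP) lies on the centre line of the jaws, within the pads' length; the fingertips stand 25 mm ahead of it and the grasp point (between the pads) lies 6 mm ahead of it (manip.tip_extent is the distance from the TCP to the fingertips, in m); z points along the fingers, y is the line along which they close (so a half turn about z gives the same grasp; the last joint's range is limited). The gripper opens to 85 mm and grips with 20 to 120 N. Pads are 22 mm wide; open, the fingers measure 114 mm over their backs; the gripper's body (76 mm by 85 mm) begins 54 mm behind the grasp point. The pads swing forward as they close: fully open they stand 13 mm farther back than shut.
Start: joints at [-1.504, 0.527, 1.433, -0, 1.181, -0.178], TCP at [0.152, -0.606, 0.256] pointing down, gripper open.
Joint ranges: [-3.08, 3.08], [-0.75, 2.2], [0.22, 2.44], [-1.43, 4.57], [0, 2.65], [-2.85, 2.85]. Speed limits (rad/s): [2.79, 2.79, 3.14, 3.14, 3.14, 3.14].

## Interface

Orientations are given as a unit quaternion [x, y, z, w].
In Python, from station import readout, imaging, order, manip gives the robot as it stands.
- The arm moves only by the tool move_arm, never from a script. Its argument "rows" is a list of rows, each a list of 7 numbers: the turn, a rotation vector about the tool's x, y, z in degrees, then the shift along the tool's x, y, z in mm, then the closure, from 0 (fully open) to 1 (shut). A call has 1 to 12 rows; each row is the pose to reach, as a shift and turn from the pose commanded when the call began, along the tool's axes at that moment; what a row does not reach only later rows make up. A row lasts 1/12 s, in which the tool goes at most 41.7 mm and 7.16 degrees, less where a joint would pass 70% of its speed; a pose out of reach is approached as far as the arm can. A call with a gripper value outside its range is refused whole. The fingers move at their own pace and stop on an object; "squeeze" is the grip in N (left out, the last holds). Time passes only in rows, so rows that repeat a pose let the fingers close. It gives the time, the measured TCP pose, the force, the opening and the grip force at its end, in the units of the state.
- readout.sense(): the state, without advancing time (a new reading comes with each control period).
- imaging.snapshot(name): name is "scene" or "side" or "wrist"; returns a dict with "img" (400x640x3 uint8, red, green, blue), "z_map" (400x640 float32, m along the optical axis (not along the pixel's ray), 0 where there is no reading), "fovy" (degrees; the focal length in pixels is half the picture's height over the tangent of half this angle, whatever the lens; pixels are square), "cx", "cy" (the principal point, pixels), "k1" (the pictures are not rectified: a ray, as slopes to the right and down, at radius r is drawn at 1 + k1 r^2 times it, then the intrinsics apply), "rvec" (rotation vector, rad) and "tvec" (3), from world to camera coordinates, as OpenCV has them. Camera axes: x right, y down, z forward; pixel columns grow to the right and rows downward; lengths in m; the calibration is good to about 2 mm. A picture is of the moment at which its call begins.
- order.sign_off(): hands the job in; it is judged then, once.
The state is a dict: "t": time; "q": joint angles; "qd": joint speeds; "tau": joint torques, N m; "tcp_pos": TCP position; "tool_rot": TCP orientation; "force": force on the tool from outside, world axes, zero at the start; "ft_torque": the same for the moment, N m; "finger_gap": opening from 0.0 (shut) to 1.0 (fully open); "gripper_force": force on a finger pad.
Only numpy, scipy, OpenCV 4.12 (cv2) and the standard library are available. Lean on these libraries where they do the work, as an engineer would, in place of code of your own. Each camera call takes 0.05 s, during which the arm holds its last target. There are 200 camera calls.

## Task

Put the loose filter cassette back into the filter box and lock it in: slide the catch fully back, hook the cassette's two toe tabs under the box's lip with the cassette held at a slant, swing the other edge down gently until the frame lies flat on its seat (do not let it drop or force it), then slide the catch fully shut over its edge. Let go of everything, and leave the filter cup and the brush where they are.

Things in the scene. Friction and masses are not known exactly. Their poses are not given: they have to be found in the camera images.
- filter_box: White plastic lint-filter box, fixed, 106 (x) x 174 (y) x 73 mm high; louvres on its -x side, a grey hose spigot sticks out 33 mm at +x. Origin: centre of its underside, z up. A bay in its top takes the cassette: lip at the bay's -y end (robot's right), slide catch at its +y end. A ledge 58 mm up carries the cassette's frame; side rims, 87 mm apart, rise to 70 mm.
- lip_slot (a point): Point in the slot under the lip: mid-width, at seat height (box frame 0, -71, 58 mm), where the toe point comes when seated (-1.5 to +3 mm along y). Axes as the box's: +y from lip to catch. The slot is 87 mm wide, floor 2.5 mm below this point, roof (the lip's underside) 8 mm above it, back wall 1.5 mm behind it (-y); lip edge 8 mm in front (+y), lip top 15 mm above.
- bay_far (a point): Middle of the 7 mm high wall that ends the frame's recess at +y, at seat height (box frame 0, +50, 58 mm). The well for the filter pack is 70 mm wide, y = -62 to +43 mm, free down to 15 mm. Lip to this wall is shorter than the cassette: it cannot go in flat. Slanted 23 to 29 degrees, heel up, its tabs enter the slot and the pack clears the rim; at 19 or less it does not.
- catch (a joint): Slide catch at the box's +y end, moving along the box's y: 0 = shut, its 43 mm wide tongue 13 mm over the bay; 0.018 m = fully back, clear of the bay. Friction 2.5 N; stays where left. Starts shut or up to 5 mm from shut. Its tongue passes 2 mm above a seated cassette frame, so it shuts only when the frame is down.
- catch_grip (a point): Middle of the catch's upright finger rib (moves with the catch), 80 mm above the worktop. The rib is 38 mm (box x) by 12 mm (box y); its top is 11 mm above this point, the plate it stands on 10 mm below. Nothing else on the box is higher, but an air fryer, 0.34 m high, stands beyond y = +0.30 m, and a wall shelf hangs 0.51 m up over the worktop beyond x = 0.59 m: keep the arm clear.
- cassette: Loose filter cassette, about 200 g: flat grey frame 80 (x) x 108 (y) x 5 mm with white pleats, two toe tabs at its -y edge (118 mm long over them), filter pack below, 63 mm (x), y = -44 to +45 mm, 38 mm deep. Origin: centre of the pack's underside, z up; starts lying on the pack. Frame from z = 38 to 43 mm. Seated, its axes point as the box's.
- rib (a point): Middle of the cassette's upright pull rib, the place to grip (cassette frame 0, 0, 60 mm). The rib is 40 mm (x) by 14 mm (y), from z = 43 to 69 mm; pinch it along the cassette's y.
- toe (a point): Midway between the tips of the two toe tabs, on their underside (cassette frame 0, -59, 38 mm); axes as the cassette's. The tabs are 20 mm wide, 48 mm between centres, 5 mm thick and stand 10 mm out of the frame.
- heel (a point): Middle of the cassette edge that lies across from the toe tabs, on the frame's underside (cassette frame 0, +59, 38 mm).
- filter_cup: Bystander: purple vacuum-cleaner filter in its cup, 102 mm across, 113 mm high, standing behind the work. Origin: centre of its underside.
- brush: Bystander: turquoise scrubbing brush with a bow handle, 150 x 52 mm, 91 mm high, behind the work. Origin: centre of its underside.

How it is judged:
On the way, in this order (a step that is already met when the one before it is completed fails the run):
1. the catch is slid back (at least 15 mm) (value of joint catch above 0.015 m), for 0.1 s.
2. the toe tabs are under the lip while the cassette is still slanted by more than 15 degrees (y of toe in the frame of lip_slot between -0.006 and 0.006 m and z of toe in the frame of lip_slot between -0.006 and 0.006 m and distance between toe and lip_slot below 0.01 m and angle between the z axis of cassette and the z axis of filter_box, either way round above 0.26 rad), for 0.1 s.
3. the frame lies flat on its seat, toe under the lip (distance between toe and lip_slot below 0.006 m and angle between the z axis of cassette and the z axis of filter_box, either way round below 0.035 rad and z of heel in the frame of lip_slot below 0.003 m), for 0.2 s.
At the end, for the whole second after the job is handed in: The cassette lies at rest in the box, toe tabs under the lip (toe point within 6 mm of the slot point), flat within 2 degrees with its heel edge no more than 3 mm above the seat, and the catch is shut over it to within 4 mm of its stop (all of step 3 and value of joint catch below 0.004 m and linear speed of cassette below 0.01 m/s); the robot touches nothing.
It fails at once if the cassette is let drop into the box: it turns faster than 6 rad/s with its toe at the lip (distance between toe and lip_slot below 0.012 m and angular speed of cassette above 6 rad/s).
It fails at once if the filter cup is moved by more than 30 mm (distance of filter_cup from where it was at the start of the episode above 0.03 m).
It fails at once if the brush is moved by more than 30 mm (distance of brush from where it was at the start of the episode above 0.03 m).
It fails at once if the cassette is forced against the box with more than 60 N (contact force between cassette and filter_box above 60 N).
It also fails if it takes over 54 s, if anything falls off the work surface, if the arm or the gripper's body presses on something with over 40 N, if the wrist force passes 120 N, or if a joint passes its speed limit or range.

## Working session

There is one attempt and no reset: what is moved stays moved. The work goes in short steps, Python scripts to look and compute and a tool call to move; the robot and the scene stay as the last step left them, time stands still between calls to the robot, and variables do not carry over. Pictures are saved under pics/ and viewed, at most 10 in all, crops included, and the job is handed in when it is done.

Besides the shell and the picture viewer there is one more tool, called as name([rows], argument=value, ...), one row to a line, values as JSON. move_arm: Moves the arm, as the interface text tells. Its arguments: {"type":"object","properties":{"rows":{"type":"array"},"squeeze":{"type":"number"}},"required":["rows"]}

```bash
ls; mkdir -p pics
cat > h.py <<'E'
import numpy as np, cv2, pickle
from scipy.spatial.transform import Rotation as R
from station import readout, imaging, order, manip
def snap(n):
    d=imaging.snapshot(n); pickle.dump(d,open(f'pics/{n}.pkl','wb')); return d
def load(n): return pickle.load(open(f'pics/{n}.pkl','rb'))
def cam(d):
    f=200/np.tan(np.radians(d['fovy'])/2)
    Rm=cv2.Rodrigues(np.array(d['rvec'],float))[0]; return f,Rm,np.array(d['tvec'],float)
def slopes(d,u,v):
    f,_,_=cam(d); x=(np.asarray(u,float)-d['cx'])/f; y=(np.asarray(v,float)-d['cy'])/f
    a,b=x.copy(),y.copy()
    for _ in range(20):
        s=1+d['k1']*(a*a+b*b); a,b=x/s,y/s
    return a,b
def cloud(d):
    v,u=np.mgrid[0:400,0:640]; a,b=slopes(d,u,v); z=d['z_map']
    f,Rm,t=cam(d); P=np.stack([a*z,b*z,z],-1)-t
    W=P@Rm; W[z<=0]=np.nan; return W
def ray(d,u,v):
    f,Rm,t=cam(d); a,b=slopes(d,u,v); return -Rm.T@t, Rm.T@np.array([a,b,1.])
def tri(l):
    A=np.zeros((3,3));B=np.zeros(3)
    for d,u,v in l:
        o,r=ray(d,u,v); r/=np.linalg.norm(r); M=np.eye(3)-np.outer(r,r); A+=M;B+=M@o
    return np.linalg.solve(A,B)
def onz(d,u,v,z):
    o,r=ray(d,u,v); return o+r*(z-o[2])/r[2]
E
python3 - <<'E'
from h import *
for n in('scene','side'):
    d=snap(n); cv2.imwrite(f'pics/{n}.png',d['img'][...,::-1]); print(n,d['fovy'],d['k1'],-cam(d)[1].T@cam(d)[2], cam(d)[1][2])
print(readout.sense(), manip.tip_extent)
E
```

```text
pics
scene 53.620093584093105 -0.0026700775489095227 [-0.01031808  0.37352367  0.62734622] [ 0.6368701 -0.3921269 -0.6638019]
side 44.19840158993528 -0.033740665240828804 [-0.30567157  0.27015422  0.68679503] [ 0.7857412  -0.22063738 -0.57786668]
{'t': 0.1, 'q': array([-1.50350328e+00,  5.28410340e-01,  1.43376275e+00, -5.14376323e-06,
        1.18143036e+00, -1.78510948e-01]), 'qd': array([-0.0008313 , -0.00149537, -0.00244164, -0.00013896,  0.00205146,
        0.00171732]), 'tau': array([-4.22257117e-04, -4.43303382e+01, -1.78586590e+01, -1.56025526e-04,
        3.87125488e-03, -1.08630621e-05]), 'tcp_pos': array([ 0.15206498, -0.60560265,  0.25541225]), 'tool_rot': array([ 9.92456430e-01,  1.22593737e-01,  5.35056192e-05, -1.00397642e-03]), 'force': array([ 0.6894753 , -0.11037865, -0.40776527]), 'ft_torque': array([-0.02027068,  0.03455377,  0.04674082]), 'gripper_force': 0.0, 'finger_gap': 0.9960246753902853} 0.025
```

View pics/scene.png

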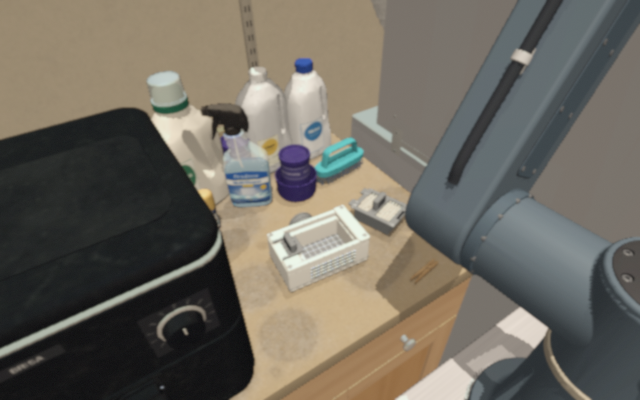

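View pics/side.png

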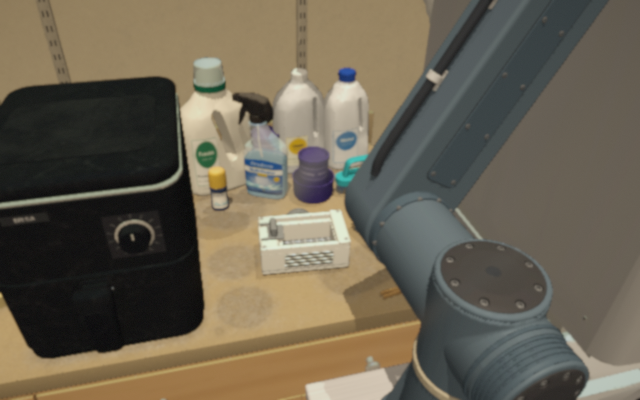

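The scene view shows the box at about (318,248) with its catch at (290,240), the cassette at about (378,208), the cup at (296,173) and the brush at (340,160). In the side view the box is at (304,242) and the arm hides the cassette. Next I'll enlarge the scene crop and fit the depth data.

Run:
```python
from h import *
d=load('scene'); c=d['img'][170:300,250:420,::-1]; c=cv2.resize(c,None,fx=4.6,fy=4.6,interpolation=cv2.INTER_CUBIC); cv2.imwrite('pics/c1.png',c)
W=cloud(d)
def st(n,m):
    P=W[m]; P=P[~np.isnan(P).any(1)]
    print(n,len(P),P.min(0).round(3),P.max(0).round(3),np.median(P,0).round(3))
    return P
X=np.nan_to_num(W,nan=9)
roi=np.zeros((400,640),bool); roi[170:300,250:420]=1
print('table z',np.median(W[300:320,270:310].reshape(-1,3),0))
v,u=np.mgrid[0:400,0:640]
m=roi&(X[...,2]>.064)&(X[...,2]<.074)&(u<372)&(v>200)
P=st('boxtop',m); r=cv2.minAreaRect((P[:,:2]*1000).astype(np.float32)); print(r)
m=roi&(X[...,2]>.035)&(X[...,2]<.048)&(u>348)&(v<235)&(X[...,1]<-.05)
P=st('frame',m); r=cv2.minAreaRect((P[:,:2]*1000).astype(np.float32)); print(r)
m=roi&(X[...,2]>.055)&(X[...,2]<.08)&(u>352)&(v<215)
st('rib',m)
m=roi&(X[...,2]>.084)&(X[...,2]<.1)&(v>220)
st('catchtop',m)
```

```text
table z [nan nan nan]
boxtop 1688 [0.388 0.007 0.064] [0.509 0.188 0.074] [0.436 0.117 0.069]
((448.96075439453125, 96.27082824707031), (174.71954345703125, 108.0313720703125), 84.17898559570312)
frame 852 [ 0.405 -0.244  0.035] [ 0.54  -0.05   0.048] [ 0.46  -0.082  0.041]
((502.44012451171875, -125.17760467529297), (110.94136810302734, 217.28033447265625), 35.29686737060547)
rib 123 [ 0.462 -0.097  0.055] [ 0.485 -0.058  0.071] [ 0.47  -0.074  0.066]
catchtop 115 [0.435 0.149 0.084] [0.473 0.163 0.092] [0.452 0.157 0.09 ]
```

View pics/c1.png

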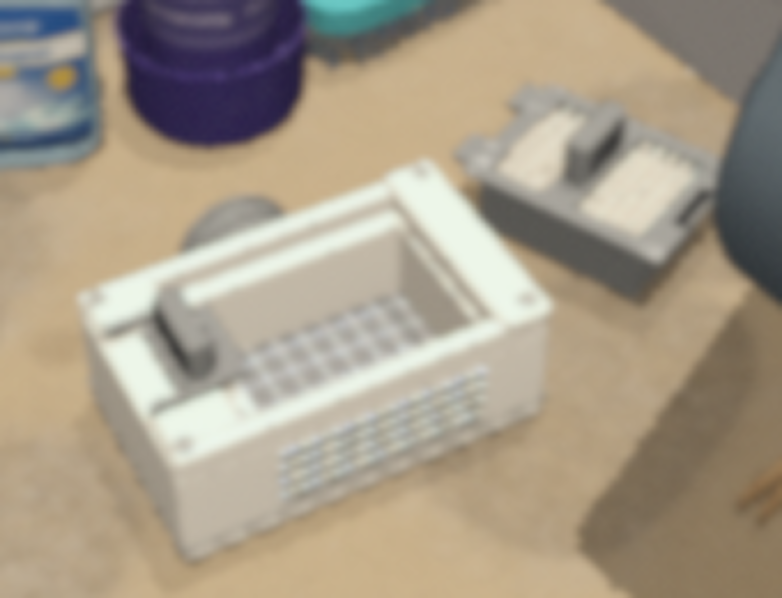

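The crop shows the catch rib at the box's +y end near (185,330). The cassette's toe tabs are at crop (525,95) and (475,150), its rib at (595,140), and its heel corners at (715,165) and (650,260), so its toe faces the filter cup.

Run:
```python
from h import *
d=load('scene'); 
for p in [(525,90),(465,148),(715,170),(655,265),(487,190)]:
    u,v=p[0]/4.6+250,p[1]/4.6+170; print(p,onz(d,u,v,.043).round(4))
for n,p,z in [('boxc -x-y',(548,305),.073),('+x-y',(420,162),.073),('+x+y',(85,295),.07),('-x+y',(180,460),.07)]:
    u,v=p[0]/4.6+250,p[1]/4.6+170; print(n,onz(d,u,v,z).round(4))
W=cloud(d);X=np.nan_to_num(W,nan=9)
v,u=np.mgrid[0:400,0:640]
m=(X[...,2]>.03)&(X[...,2]<.075)&(u>348)&(u<406)&(v<236)&(v>180)&(X[...,1]<-.02)&(X[...,0]<.6)
P=X[m];
for z0,z1 in((.039,.047),(.055,.075)):
    Q=P[(P[:,2]>z0)&(P[:,2]<z1)]; print(len(Q),cv2.minAreaRect((Q[:,:2]*1000).astype(np.float32)),Q[:,2].max())
```

```text
(525, 90) [ 0.5326 -0.0847  0.043 ]
(465, 148) [ 0.514  -0.0338  0.043 ]
(715, 170) [ 0.4346 -0.1226  0.043 ]
(655, 265) [ 0.4018 -0.0573  0.043 ]
(487, 190) [ 0.484  -0.0246  0.043 ]
boxc -x-y [0.3875 0.0171 0.073 ]
+x-y [0.4908 0.0098 0.073 ]
+x+y [0.504  0.1747 0.07  ]
-x+y [0.4038 0.1849 0.07  ]
774 ((473.8786926269531, -77.59481811523438), (118.67960357666016, 82.2882080078125), 20.49455451965332) 0.04679583507720851
123 ((473.4240417480469, -78.12677764892578), (14.547995567321777, 40.730621337890625), 18.981008529663086) 0.07066967644218794
```

```bash
cat >> h.py <<'E'
def pose(yawx,tilt=0,by=None):
    """tool down, tool x at world angle yawx (deg); tilt deg about world axis at angle by (default yawx)"""
    z=np.array([0,0,-1.]);a=np.radians(yawx);x=np.array([np.cos(a),np.sin(a),0]);y=np.cross(z,x)
    T=R.from_matrix(np.stack([x,y,z],1)); return R.from_rotvec(x*np.radians(tilt))*T
def go(pos,rot,cur=None):
    s=readout.sense() if cur is None else None
    p0,r0=(s['tcp_pos'],R.from_quat(s['tool_rot'])) if cur is None else cur
    rel=(r0.inv()*rot).as_rotvec(degrees=True); sh=r0.inv().apply(np.array(pos)-p0)*1000
    print('turn',rel.round(1),'shift',sh.round(1)); return rel,sh
E
python3 - <<'E'
from h import *
go([.36,-.35,.33],pose(-6)); go([.42,.02,.35],pose(-6))
E
```

```text
turn [-0.1 -0.  20.1] shift [ 263.9 -197.5  -74.1]
turn [-0.1 -0.  20.1] shift [ 412.1 -541.8  -93.4]
```

move_arm([
  [0,0,20,264,-198,-74,0],
  [0,0,20,264,-198,-74,0],
  [0,0,20,264,-198,-74,0],
  [0,0,20,264,-198,-74,0],
  [0,0,20,264,-198,-74,0],
  [0,0,20,264,-198,-74,0],
  [0,0,20,264,-198,-74,0],
  [0,0,20,412,-542,-93,0],
  [0,0,20,412,-542,-93,0],
  [0,0,20,412,-542,-93,0],
  [0,0,20,412,-542,-93,0],
  [0,0,20,412,-542,-93,0],
])

```text
t: 1.1
tcp_pos: [0.3755, -0.18, 0.3347]
tool_rot: [0.999, -0.052, -0.0, -0.0]
force: [0.5, 0.2, -0.1]
finger_gap: 0.998
gripper_force: 0.0
```

Run:
```python
from h import *
go([.42,.02,.35],pose(-6))
```

```text
turn [-0.  0.  0.] shift [  23.5 -203.5  -15.3]
```

move_arm([
  [0,0,0,23,-204,-15,0],
  [0,0,0,23,-204,-15,0],
  [0,0,0,23,-204,-15,0],
  [0,0,0,23,-204,-15,0],
  [0,0,0,23,-204,-15,0],
  [0,0,0,23,-204,-15,0],
  [0,0,0,23,-204,-15,0],
])

```text
t: 1.68
tcp_pos: [0.4193, 0.0205, 0.3496]
tool_rot: [0.999, -0.049, -0.0, 0.0]
force: [-0.6, -0.2, 0.0]
finger_gap: 0.992
gripper_force: 0.0
```

Run:
```python
from h import *
d=snap('wrist'); c=cv2.resize(d['img'],(800,500),interpolation=cv2.INTER_CUBIC); cv2.imwrite('pics/w1.png',c[...,::-1])
s=readout.sense();print(s['tcp_pos'],s['q'].round(2)); f,Rm,t=cam(d); print('cam',-Rm.T@t,Rm[2],f)
```

```text
[0.41932891 0.0191145  0.34953435] [-0.22  0.12  1.78 -0.    1.24  1.45]
cam [0.49633221 0.01319136 0.46730453] [-0.30187213  0.02937996 -0.9528956 ] 306.05684901722117
```

View pics/w1.png

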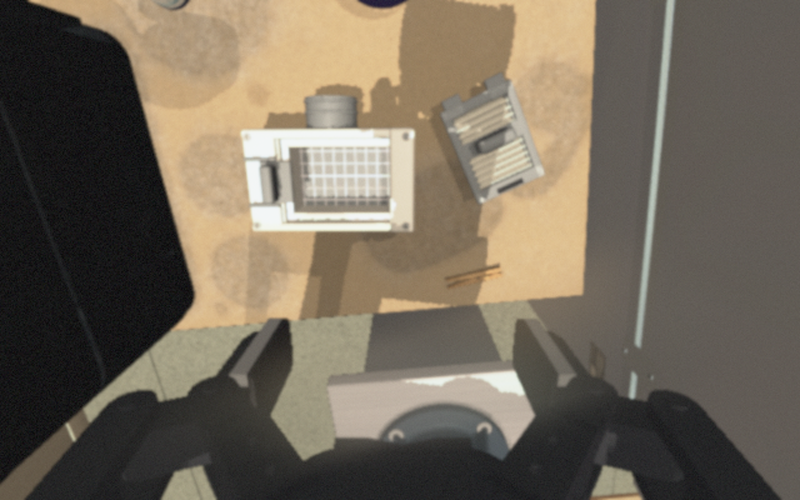

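The wrist view shows the whole box, with corners near (242,131), (413,128), (415,231) and (254,231), and the catch rib at (267,182). The cassette rib is at (493,138) with toe tabs at (455,103) and (495,82). Next I'll fit both from depth and cross-check the heights by triangulation.

```bash
cat > fit.py <<'E'
from h import *
def rect(P): 
    r=cv2.minAreaRect((P[:,:2]*1000).astype(np.float32)); return np.round(r[0],1),np.round(r[1],1),round(r[2],1)
if __name__=='__main__':
    d=load('wrist'); W=cloud(d); X=np.nan_to_num(W,nan=9); P=X[X[...,0]<.6]
    def box(x0,x1,y0,y1,z0,z1): return P[(P[:,0]>x0)&(P[:,0]<x1)&(P[:,1]>y0)&(P[:,1]<y1)&(P[:,2]>z0)&(P[:,2]<z1)]
    Q=box(.3,.6,-.2,.22,-.02,.02); print('table',np.median(Q[:,2]))
    for n,a in dict(boxtop=(.36,.53,0,.2,.063,.078),lip=(.36,.53,0,.06,.068,.08),catch=(.40,.5,.1,.2,.082,.1),frame=(.38,.56,-.16,-.01,.036,.05),rib=(.44,.51,-.12,-.04,.058,.08)).items():
        Q=box(*a); print(n,len(Q),rect(Q),'z',np.percentile(Q[:,2],[5,50,95]).round(4), 'mean',Q.mean(0).round(4))
    sc=load('scene')
    for n,p,q in [('catch rib -x top',None,None)]: pass
    # triangulated heights: (scene crop px, wrist 1.25x px)
    for n,a,b in [('box -x-y',(548,305),(415,231)),('box +x-y',(420,162),(413,129)),('box+x+y',(85,295),(242,131)),('box-x+y',(180,460),(254,231)),('heelR',(718,170),(543,176)),('heelL',(650,265),(481,202))]:
        p=tri([(sc,a[0]/4.6+250,a[1]/4.6+170),(d,b[0]/1.25,b[1]/1.25)]); print(n,p.round(4))
E
python3 fit.py
```

```text
table 0.00011024640863018649
boxtop 5055 (array([463.2,  93.1]), array([173.8, 132.6]), 84.8) z [0.0647 0.0702 0.0739] mean [0.4531 0.0958 0.0702]
lip 1863 (array([445.1,  35.8]), array([ 56.3, 105. ]), 84.9) z [0.0692 0.0726 0.0742] mean [0.4484 0.0234 0.0723]
catch 357 (array([455.9, 152.3]), array([14.6, 37.1]), 83.9) z [0.0851 0.0902 0.0916] mean [0.4562 0.151  0.0895]
frame 4032 (array([474.2, -80.6]), array([117. ,  80.8]), 20.0) z [0.0369 0.0422 0.0442] mean [ 0.4745 -0.0807  0.0415]
rib 381 (array([474.5, -79.9]), array([15.3, 39.6]), 20.0) z [0.0623 0.068  0.07  ] mean [ 0.4748 -0.0791  0.0674]
box -x-y [0.3897 0.012  0.0685]
box +x-y [0.4945 0.0045 0.0676]
box+x+y [0.508  0.1737 0.0663]
box-x+y [0.4052 0.1839 0.0678]
heelR [ 0.4331 -0.1307  0.0426]
heelL [ 0.4079 -0.0654  0.0345]
```

Run:
```python
from h import *
go([.456,.1515,.16],pose(-5.2))
```

```text
turn [ 0.   0.  -0.5] shift [  23.3 -135.5  189.4]
```

move_arm([
  [0,0,-0.5,23,-135,60,0.4],
  [0,0,-0.5,23,-135,60,0.4],
  [0,0,-0.5,23,-135,60,0.4],
  [0,0,-0.5,23,-135,60,0.4],
  [0,0,-0.5,23,-135,189,0.4],
  [0,0,-0.5,23,-135,189,0.4],
  [0,0,-0.5,23,-135,189,0.4],
  [0,0,-0.5,23,-135,189,0.4],
  [0,0,-0.5,23,-135,189,0.4],
  [0,0,-0.5,23,-135,189,0.4],
])

```text
t: 2.57
tcp_pos: [0.4577, 0.1491, 0.1617]
tool_rot: [0.999, -0.048, 0.001, -0.0]
force: [0.5, 0.0, 0.6]
finger_gap: 0.602
gripper_force: 0.0
```

Run:
```python
from h import *
from fit import rect
d=snap('wrist'); c=cv2.resize(d['img'],(800,500),interpolation=cv2.INTER_CUBIC); cv2.imwrite('pics/w2.png',c[...,::-1])
X=np.nan_to_num(cloud(d),nan=9).reshape(-1,3)
def box(x0,x1,y0,y1,z0,z1): return X[(X[:,0]>x0)&(X[:,0]<x1)&(X[:,1]>y0)&(X[:,1]<y1)&(X[:,2]>z0)&(X[:,2]<z1)]
for n,a in dict(boxtop=(.36,.53,0,.2,.063,.078),catch=(.40,.5,.1,.2,.082,.1)).items():
    Q=box(*a); print(n,len(Q),rect(Q),Q.mean(0).round(4),np.percentile(Q[:,2],95))
go([.456,.1515,.098],pose(-5.2))
```

```text
boxtop 14826 (array([463.6,  92.9]), array([175.6, 133.2]), 84.1) [0.457  0.097  0.0701] 0.07366746394193574
catch 1078 (array([456. , 153.4]), array([13.6, 37.5]), 84.7) [0.4575 0.153  0.0897] 0.091690316227624
turn [-0.  -0.2 -0.3] shift [-2.8 -1.7 64.8]
```

View pics/w2.png

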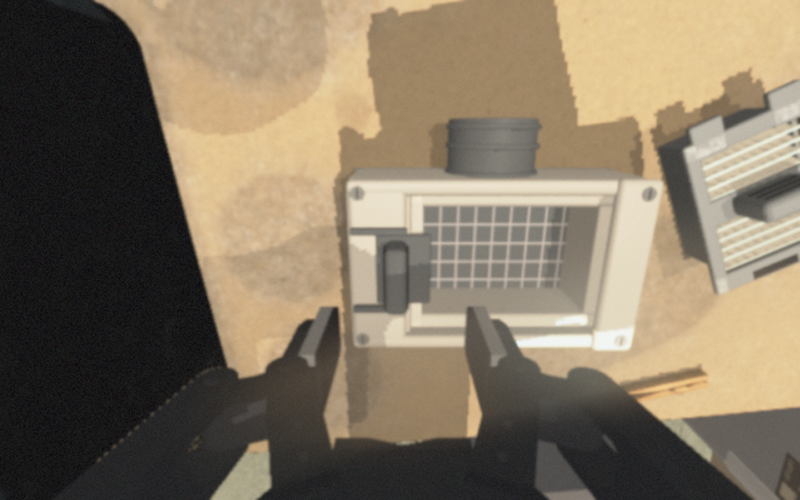

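The close view shows the catch rib at (396,278) and the box top corners at (348,181), (661,182), (632,349) and (353,345). The rib lies between the fingers. I'll descend and grip it.

move_arm([
  [0,0,0,-2,-3,30,0.4],
  [0,0,0,-2,-3,50,0.4],
  [0,0,0,-2,-3,63,0.4],
  [0,0,0,-2,-3,63,0.4],
  [0,0,0,-2,-3,63,0.4],
  [0,0,0,-2,-3,63,1],
  [0,0,0,-2,-3,63,1],
  [0,0,0,-2,-3,63,1],
  [0,0,0,-2,-3,63,1],
  [0,0,0,-2,-3,63,1],
  [0,0,0,-2,-3,63,1],
], squeeze=30)

```text
t: 3.53
tcp_pos: [0.4557, 0.1535, 0.0991]
tool_rot: [0.999, -0.047, 0.001, -0.0]
force: [-0.5, -0.9, 6.9]
finger_gap: 0.129
gripper_force: 34.3
```

Run:
```python
from h import *
d=load('wrist')
c=[onz(d,u/1.25,v/1.25,z) for u,v,z in [(661,182,.073),(632,349,.073),(348,181,.07),(353,345,.07)]]
print(np.round(c,4)); a=np.array(c); e=a[2:].mean(0)-a[:2].mean(0); print(a.mean(0),np.degrees(np.arctan2(-e[0],e[1])),np.linalg.norm(e), np.linalg.norm(a[0]-a[1]),np.linalg.norm(a[2]-a[3]))
s=readout.sense();print(s['tcp_pos'],s['force'],s['finger_gap'],s['gripper_force'])
go([.456,.153,.098],pose(-5.2))
```

```text
[[0.4935 0.005  0.073 ]
 [0.3901 0.0119 0.073 ]
 [0.5096 0.174  0.07  ]
 [0.4083 0.1851 0.07  ]]
[0.45036411 0.09397883 0.0715    ] -5.7149521524142814 0.17199581637750036 0.10362501867542852 0.10190945785822061
[0.45565835 0.15354555 0.09914759] [-0.50318747 -0.91331031  6.93238775] 0.12885021207233538 34.34658408164978
turn [-0.  -0.2 -0.2] shift [0.4 0.5 1.1]
```

move_arm([
  [0,0,0,0,0,-2,1],
  [0,0,0,0,-3,-2,1],
  [0,0,0,0,-6,-2,1],
  [0,0,0,0,-9,-2,1],
  [0,0,0,0,-12,-2,1],
  [0,0,0,0,-14,-2,1],
  [0,0,0,0,-14,-2,1],
  [0,0,0,0,-14,-2,1],
])

```text
t: 4.2
tcp_pos: [0.4569, 0.1679, 0.0995]
tool_rot: [0.999, -0.047, 0.001, -0.0]
force: [5.0, -0.8, -14.7]
finger_gap: 0.13
gripper_force: 31.4
```

move_arm([
  [0,0,0,0,-1,0,1],
  [0,0,0,0,-2,0,1],
  [0,0,0,0,-2,0,1],
])

```text
t: 4.45
tcp_pos: [0.457, 0.1692, 0.0994]
tool_rot: [0.999, -0.047, 0.001, 0.0]
force: [4.9, -3.6, -15.4]
finger_gap: 0.131
gripper_force: 31.4
```

move_arm([
  [0,0,0,0,-1,1,1],
  [0,0,0,0,-2,1,1],
  [0,0,0,0,-2,1,1],
  [0,0,0,0,-2,1,1],
])

```text
t: 4.78
tcp_pos: [0.457, 0.1695, 0.0992]
tool_rot: [0.999, -0.046, 0.0, 0.002]
force: [4.5, -11.5, -6.2]
finger_gap: 0.125
gripper_force: 32.5
```

move_arm([
  [0,0,0,0,-1,0,1],
  [0,0,0,0,-2,0,1],
  [0,0,0,0,-2,0,1],
  [0,0,0,0,-2,0,1],
])

```text
t: 5.12
tcp_pos: [0.457, 0.1699, 0.0991]
tool_rot: [0.999, -0.046, 0.0, 0.003]
force: [4.6, -20.0, -6.6]
finger_gap: 0.126
gripper_force: 32.5
```

move_arm([
  [0,0,0,0,3,0,0.4],
  [0,0,0,0,3,0,0.4],
  [0,0,0,0,3,0,0.4],
  [0,0,0,0,3,0,0.4],
  [0,0,0,0,3,-40,0.4],
  [0,0,0,0,3,-80,0.4],
  [0,0,0,0,3,-80,0.4],
])

```text
t: 5.7
tcp_pos: [0.4596, 0.1718, 0.1841]
tool_rot: [0.999, -0.047, 0.005, -0.001]
force: [1.8, 0.5, 1.1]
finger_gap: 0.599
gripper_force: 0.0
```

Run:
```python
from h import *
from fit import rect
d=snap('wrist')
X=np.nan_to_num(cloud(d),nan=9).reshape(-1,3)
Q=X[(X[:,0]>.4)&(X[:,0]<.5)&(X[:,1]>.1)&(X[:,1]<.2)&(X[:,2]>.082)&(X[:,2]<.1)]
print(len(Q),rect(Q),Q.mean(0).round(4))
go([.474,-.080,.16],pose(109.7))
```

```text
886 (array([457.5, 169.4]), array([13.5, 37.5]), 84.4) [0.459  0.1694 0.0898]
turn [   0.4   -0.4 -115.1] shift [ 38.8 249.   21.8]
```

move_arm([
  [0,0,-115,39,249,22,0.4],
  [0,0,-115,39,249,22,0.4],
  [0,0,-115,39,249,22,0.4],
  [0,0,-115,39,249,22,0.4],
  [0,0,-115,39,249,22,0.4],
  [0,0,-115,39,249,22,0.4],
  [0,0,-115,39,249,22,0.4],
  [0,0,-115,39,249,22,0.4],
  [0,0,-115,39,249,22,0.4],
  [0,0,-115,39,249,22,0.4],
  [0,0,-115,39,249,22,0.4],
  [0,0,-115,39,249,22,0.4],
])

```text
t: 6.75
tcp_pos: [0.4707, -0.0805, 0.1559]
tool_rot: [0.798, 0.603, -0.0, -0.001]
force: [0.1, -0.1, -0.1]
finger_gap: 0.604
gripper_force: 0.0
```

Run:
```python
from h import *
go([.474,-.080,.15],pose(109.7))
```

```text
turn [ -0.1  -0.1 -35.6] shift [1.3 3.  5.9]
```

move_arm([
  [0,0,-35.6,1,3,6,0.4],
  [0,0,-35.6,1,3,6,0.4],
  [0,0,-35.6,1,3,6,0.4],
  [0,0,-35.6,1,3,6,0.4],
  [0,0,-35.6,1,3,6,0.4],
  [0,0,-35.6,1,3,6,0.4],
  [0,0,-35.6,1,3,6,0.4],
])

```text
t: 7.33
tcp_pos: [0.4742, -0.0803, 0.1502]
tool_rot: [0.579, 0.815, -0.0, -0.001]
force: [-0.4, 0.0, 0.4]
finger_gap: 0.599
gripper_force: 0.0
```

Run:
```python
from h import *
from fit import rect
d=snap('wrist')
X=np.nan_to_num(cloud(d),nan=9).reshape(-1,3)
def box(x0,x1,y0,y1,z0,z1): return X[(X[:,0]>x0)&(X[:,0]<x1)&(X[:,1]>y0)&(X[:,1]<y1)&(X[:,2]>z0)&(X[:,2]<z1)]
for n,a in dict(frame=(.38,.56,-.16,-.01,.036,.05),rib=(.43,.52,-.13,-.03,.058,.075)).items():
    Q=box(*a); print(n,len(Q),rect(Q),Q.mean(0).round(4),np.percentile(Q[:,2],95))
s=readout.sense(); print(s['tcp_pos'])
go([.4742,-.080,.072],pose(109.7))
```

```text
frame 10671 (array([473.8, -80.6]), array([118.2,  80.8]), 19.9) [ 0.4706 -0.0776  0.0414] 0.04388612164974518
rib 1138 (array([473.4, -79.7]), array([15.1, 39. ]), 19.9) [ 0.473  -0.078   0.0677] 0.06979129261174549
[ 0.47434491 -0.08048744  0.15031354]
turn [-0.1 -0.1 -0.5] shift [ 0.4  0.1 78.3]
```

move_arm([
  [0,0,-0.7,0,0,40,0.4],
  [0,0,-0.7,0,0,65,0.4],
  [0,0,-0.7,0,0,78,0.4],
  [0,0,-0.7,0,0,78,0.4],
  [0,0,-0.7,0,0,78,0.4],
  [0,0,-0.7,0,0,78,1],
  [0,0,-0.7,0,0,78,1],
  [0,0,-0.7,0,0,78,1],
  [0,0,-0.7,0,0,78,1],
  [0,0,-0.7,0,0,78,1],
  [0,0,-0.7,0,0,78,1],
  [0,0,-0.7,0,0,78,1],
], squeeze=70)

```text
t: 8.38
tcp_pos: [0.4754, -0.0813, 0.0739]
tool_rot: [0.573, 0.82, 0.0, 0.001]
force: [-1.5, 0.4, 6.4]
finger_gap: 0.145
gripper_force: 69.4
```

Run:
```python
from h import *
s=readout.sense(); print(s['tcp_pos'],s['force'],R.from_quat(s['tool_rot']).as_matrix().round(3)[:,0])
```

```text
[ 0.47535133 -0.08125988  0.07391002] [-1.48699201  0.3770477   6.39898288] [-0.343  0.939 -0.001]
```

move_arm([
  [0,0,0,0,0,-10,1],
  [0,0,0,0,0,-30,1],
  [0,0,0,0,0,-60,1],
  [0,0,0,0,0,-95,1],
  [0,0,0,0,0,-130,1],
  [0,0,0,0,0,-165,1],
  [0,0,40,0,0,-170,1],
  [0,0,40,0,0,-170,1],
  [0,0,40,0,0,-170,1],
  [0,0,40,0,0,-170,1],
  [0,0,40,0,0,-170,1],
  [0,0,40,0,0,-170,1],
])

```text
t: 9.38
tcp_pos: [0.474, -0.0806, 0.2431]
tool_rot: [0.82, 0.572, -0.0, -0.0]
force: [-1.0, -0.9, -2.9]
finger_gap: 0.145
gripper_force: 68.6
```

```bash
cat >> h.py <<'E'
BC=np.array([.450,.094]); BY=-5.5
TC=np.array([-.0016,0,.074])   # TCP in the cassette frame
def tcp_for(ty,tz,th,tx=0):
    """toe at (tx,ty,tz) mm in lip_slot frame, slant th deg -> TCP pos, rot"""
    B=R.from_euler('z',BY,degrees=True); L=np.r_[BC,0]+B.apply([0,-.071,.058])
    C=B*R.from_euler('x',th,degrees=True)
    toe=L+B.apply(np.array([tx,ty,tz])/1000)
    return toe+C.apply(TC-np.array([0,-.059,.038])), C*R.from_euler('x',180,degrees=True)
def state(s=None):
    """toe in lip_slot frame (mm), slant and yaw error from measured TCP"""
    s=s or readout.sense(); B=R.from_euler('z',BY,degrees=True); L=np.r_[BC,0]+B.apply([0,-.071,.058])
    C=R.from_quat(s['tool_rot'])*R.from_euler('x',-180,degrees=True)
    toe=s['tcp_pos']+C.apply(np.array([0,-.059,.038])-TC)
    return (B.inv().apply(toe-L)*1000).round(1),(B.inv()*C).as_rotvec(degrees=True).round(1),np.round(s['force'],1),round(s['t'],2)
E
python3 - <<'E'
from h import *
s=readout.sense(); print(s['tcp_pos'],s['force'],s['finger_gap'],s['q'].round(2)); print(tcp_for(15,80,0)[0],tcp_for(15,80,27)[0])
p,r=tcp_for(15,80,0); go(p,r);
E
```

```text
[ 0.47402125 -0.0806125   0.24311999] [-1.02603677 -0.8530649  -2.85845169] 0.14534299792670993 [-0.4   0.35  1.8   0.    0.99 -0.05]
[0.4486949  0.09713954 0.174     ] [0.44651209 0.07447012 0.19686167]
turn [-0.   0.  75.3] shift [158.  -85.2  69.2]
```

move_arm([
  [0,0,75.3,40,-20,0,1],
  [0,0,75.3,80,-40,0,1],
  [0,0,75.3,120,-60,0,1],
  [0,0,75.3,150,-80,0,1],
  [0,0,75.3,158,-85,0,1],
  [0,0,75.3,158,-85,0,1],
  [0,0,75.3,158,-85,0,1],
  [0,0,75.3,158,-85,0,1],
  [0,0,75.3,158,-85,0,1],
  [0,0,75.3,158,-85,0,1],
  [0,0,75.3,158,-85,0,1],
  [0,0,75.3,158,-85,0,1],
])

```text
t: 10.38
tcp_pos: [0.4479, 0.0966, 0.243]
tool_rot: [0.999, -0.047, -0.0, -0.0]
force: [-0.2, -0.3, -2.1]
finger_gap: 0.148
gripper_force: 68.9
```

Run:
```python
from h import *
print(state()); go(*tcp_for(15,60,27)); go(*tcp_for(14,25,27))
```

```text
(array([ -0.6,  14.4, 149. ]), array([0. , 0. , 0.2]), array([-0.2, -0.3, -2.1]), 10.38)
turn [27.   0.1  0.1] shift [ 0.7 22.2 66.1]
turn [27.   0.1  0.1] shift [  0.8  23.2 101.1]
```

move_arm([
  [27,0,0,1,22,40,1],
  [27,0,0,1,22,66,1],
  [27,0,0,1,22,66,1],
  [27,0,0,1,22,66,1],
  [27,0,0,1,22,80,1],
  [27,0,0,1,23,95,1],
  [27,0,0,1,23,101,1],
  [27,0,0,1,23,101,1],
  [27,0,0,1,23,101,1],
])

```text
t: 11.13
tcp_pos: [0.4476, 0.0737, 0.142]
tool_rot: [0.971, -0.043, 0.011, -0.233]
force: [0.1, 0.8, -2.5]
finger_gap: 0.146
gripper_force: 69.1
```

Run:
```python
from h import *
print(state(),readout.sense()['q'].round(2))
d=snap('wrist'); e=snap('scene'); f=snap('side')
a=cv2.resize(d['img'][40:300,100:560],(800,452),interpolation=cv2.INTER_CUBIC)
b=cv2.resize(e['img'][160:300,240:400],(800,700),interpolation=cv2.INTER_CUBIC)
cv2.imwrite('pics/w3.png',a[...,::-1])
c=np.hstack([cv2.resize(e['img'][170:300,250:400],(400,347),interpolation=cv2.INTER_CUBIC),cv2.resize(f['img'][150:280,240:390],(400,347),interpolation=cv2.INTER_CUBIC)])
cv2.imwrite('pics/s3.png',c[...,::-1])
```

```text
(array([ 1.4, 14.4, 25.1]), array([27. ,  0.1,  0.4]), array([ 0.1,  0.8, -2.5]), 11.13) [-0.37  0.55  2.02  0.64  0.82  0.79]
```

View pics/w3.png

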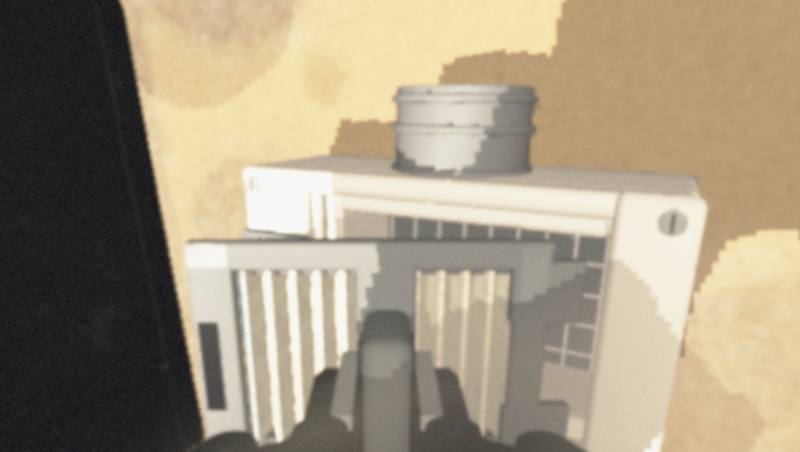

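View pics/s3.png

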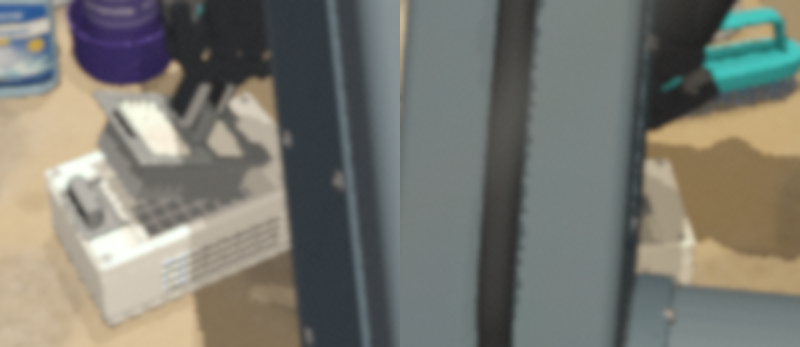

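The wrist crop shows the slanted frame with its heel edge at (190,245), its toe side at (550,245) and a tab at (575,405). The lip's near edge is at about (615,200) and the cassette sits in front of it. Next I'll check the cassette-in-hand pose and the lip from depth.

Run:
```python
from h import *
d=load('wrist'); s=readout.sense(); X=cloud(d); X=X[~np.isnan(X).any(-1)]
C=R.from_quat(s['tool_rot'])*R.from_euler('x',-180,degrees=True)
P=(C.inv().apply(X-s['tcp_pos'])+TC)*1000
F=P[(abs(P[:,2]-43)<5)&(abs(P[:,0])<48)&(abs(P[:,1])<75)]
print(len(F),np.percentile(F,[.3,50,99.7],axis=0).round(1))
G=F[abs(F[:,0])<60]; A=np.c_[G[:,:2],np.ones(len(G))]; k=np.abs(G[:,2]-np.median(G[:,2]))<2
print('plane',np.linalg.lstsq(A[k],G[k,2],rcond=None)[0])
H=F[(F[:,1]>-40)&(F[:,1]<50)]; 
for y in range(-45,60,15):
    q=F[abs(F[:,1]-y)<4]; print(y,len(q),np.percentile(q[:,0],99).round(1) if len(q) else'')
for x in (5,15,25,35):
    q=F[abs(F[:,0]-x)<3]; print(x,np.percentile(q[:,1],[1,99]).round(1) if len(q) else'')
q=P[(P[:,2]>60)&(P[:,2]<80)&(abs(P[:,1])<12)&(P[:,0]>5)]; print('rib',np.percentile(q,[1,50,99],axis=0).round(1))
B=R.from_euler('z',BY,degrees=True); Q=B.inv().apply(X-np.r_[BC,0])*1000
l=Q[(abs(Q[:,2]-73)<2.5)&(Q[:,1]<-50)&(Q[:,1]>-100)&(abs(Q[:,0])<60)]
print('lip',np.percentile(l,[1,50,99],axis=0).round(1))
b=Q[(abs(Q[:,2]-70)<5)&(abs(Q[:,1])<95)&(Q[:,0]>40)&(Q[:,0]<60)]; print('rim',np.percentile(b,[1,50,99],axis=0).round(1))
for y in (-80,-30,0,30): 
    q=b[abs(b[:,1]-y)<6]; print(y,len(q), np.percentile(q[:,0],[1,99]).round(1) if len(q) else '')
```

```text
14086 [[-40.2 -58.3  38. ]
 [ 18.9   2.3  42.2]
 [ 38.7  58.   45.8]]
plane [2.38513525e-03 1.29992725e-03 4.22509798e+01]
-45 1644 38.4
-30 758 38.6
-15 577 38.5
0 722 38.6
15 571 38.6
30 832 38.6
45 1711 38.5
5 [-48.1  57.6]
15 [-57.9  57.4]
25 [-58.   57.3]
35 [-52.2  57. ]
rib [[  5.2 -11.7  60.4]
 [  9.2   0.1  68. ]
 [ 18.7  11.7  79.6]]
lip [[-42.2 -86.6  70.7]
 [ 11.8 -75.4  72.9]
 [ 51.9 -62.8  74.6]]
rim [[ 40.3 -86.   66. ]
 [ 47.9 -28.9  70.1]
 [ 52.6  82.5  74.3]]
-80 675 [40.2 52.8]
-30 327 [43.6 52.5]
0 266 [43.3 52.3]
30 217 [43.4 52.4]
```

Run:
```python
from h import *
for a in [(13.5,10),(12.5,3),(12,-1),(8,-1),(4,-1)]: print(a); go(*tcp_for(*a,27))
```

```text
(13.5, 10)
turn [0.  0.1 0.4] shift [-1.6  8.  13.5]
(12.5, 3)
turn [0.  0.1 0.4] shift [-1.6 12.1 19.3]
(12, -1)
turn [0.  0.1 0.4] shift [-1.6 14.4 22.7]
(8, -1)
turn [0.  0.1 0.4] shift [-1.6 17.9 20.9]
(4, -1)
turn [0.  0.1 0.4] shift [-1.6 21.5 19. ]
```

move_arm([
  [0,0,0,-1,4,7,1],
  [0,0,0,-1,8,13.5,1],
  [0,0,0,-1,10,16.5,1],
  [0,0,0,-1,12,19.3,1],
  [0,0,0,-1,14.4,22.7,1],
  [0,0,0,-1,14.4,22.7,1],
  [0,0,0,-1,14.4,22.7,1],
])

```text
t: 11.87
tcp_pos: [0.4463, 0.071, 0.1147]
tool_rot: [0.971, -0.044, 0.01, -0.233]
force: [-0.5, 0.5, -2.8]
finger_gap: 0.146
gripper_force: 69.3
```

Run:
```python
from h import *
print(state())
for a in [(8,-1),(4,-1)]: go(*tcp_for(*a,27))
```

```text
(array([ 0.2, 11.6, -2.2]), array([27. ,  0.1,  0.3]), array([-0.5,  0.5, -2.8]), 11.87)
turn [-0.   0.2  0.2] shift [-0.1  2.6 -2.7]
turn [-0.   0.2  0.2] shift [-0.1  6.2 -4.5]
```

move_arm([
  [0,0,0,0,0,-1,1],
  [0,0,0,0,2.6,-2.7,1],
  [0,0,0,0,4.4,-3.6,1],
  [0,0,0,0,6.2,-4.5,1],
  [0,0,0,0,6.2,-4.5,1],
  [0,0,0,0,6.2,-4.5,1],
  [0,0,0,0,6.2,-4.5,1],
])

```text
t: 12.45
tcp_pos: [0.4457, 0.0635, 0.1163]
tool_rot: [0.971, -0.044, 0.011, -0.233]
force: [0.6, 0.2, -2.5]
finger_gap: 0.145
gripper_force: 69.3
```

Run:
```python
from h import *
print(state())
for a in [(3.5,-1,25),(2.5,-1,23),(1.8,-1,21.5),(1.3,-1,20)]: go(*tcp_for(*a))
```

```text
(array([ 0.4,  4. , -0.6]), array([27. ,  0.1,  0.3]), array([ 0.6,  0.2, -2.5]), 12.45)
turn [-2.   0.1  0.3] shift [-0.3 -0.6  2.2]
turn [-4.   0.1  0.3] shift [-0.2 -0.9  3.9]
turn [-5.5  0.1  0.3] shift [-0.2 -1.1  5.2]
turn [-7.   0.1  0.3] shift [-0.2 -1.4  6.6]
```

move_arm([
  [-1,0,0,0,-0.3,1.1,1],
  [-2,0,0,0,-0.6,2.2,1],
  [-3,0,0,0,-0.8,3,1],
  [-4,0,0,0,-0.9,3.9,1],
  [-5.5,0,0,0,-1.1,5.2,1],
  [-7,0,0,0,-1.4,6.6,1],
  [-7,0,0,0,-1.4,6.6,1],
  [-7,0,0,0,-1.4,6.6,1],
])

```text
t: 13.12
tcp_pos: [0.4459, 0.0684, 0.1111]
tool_rot: [0.984, -0.044, 0.008, -0.174]
force: [-0.8, 0.0, -2.9]
finger_gap: 0.147
gripper_force: 69.2
```

Run:
```python
from h import *
print(state())
for t in range(18,7,-2): go(*tcp_for(1.2,-.7,t))
```

```text
(array([ 0.2,  2. , -0.9]), array([20. ,  0.1,  0.4]), array([-0.8,  0. , -2.9]), 13.12)
turn [-2.   0.1  0.4] shift [ 0.1 -0.5  1.6]
turn [-4.   0.1  0.4] shift [ 0.1 -1.7  3.7]
turn [-6.   0.1  0.4] shift [ 0.1 -2.7  5.9]
turn [-8.   0.1  0.4] shift [ 0.1 -3.7  8.1]
turn [-10.    0.1   0.4] shift [ 0.1 -4.7 10.3]
turn [-12.    0.1   0.4] shift [ 0.1 -5.5 12.6]
```

move_arm([
  [-1,0,0,0,0,0.6,1],
  [-2,0,0,0,-0.5,1.6,1],
  [-3,0,0,0,-1.1,2.6,1],
  [-4,0,0,0,-1.7,3.7,1],
  [-5,0,0,0,-2.2,4.8,1],
  [-6,0,0,0,-2.7,5.9,1],
  [-7,0,0,0,-3.2,7,1],
  [-8,0,0,0,-3.7,8.1,1],
  [-10,0,0,0,-4.7,10.3,1],
  [-12,0,0,0,-5.5,12.6,1],
  [-12,0,0,0,-5.5,12.6,1],
  [-12,0,0,0,-5.5,12.6,1],
])

```text
t: 14.12
tcp_pos: [0.4467, 0.0776, 0.1009]
tool_rot: [0.997, -0.045, 0.003, -0.07]
force: [0.6, -0.9, -2.6]
finger_gap: 0.143
gripper_force: 69.2
```

Run:
```python
from h import *
print(state())
for z,t in [(-.5,6),(-.2,4),(0,2),(0,1),(0,0)]: go(*tcp_for(1,z,t))
```

```text
(array([ 0.2,  1. , -1. ]), array([8.1, 0.1, 0.4]), array([ 0.6, -0.9, -2.6]), 14.12)
turn [-2.1  0.1  0.3] shift [ 0.1 -1.3  1.7]
turn [-4.1  0.1  0.3] shift [ 0.2 -2.5  3.5]
turn [-6.1  0.1  0.4] shift [ 0.2 -3.6  5.5]
turn [-7.1  0.1  0.4] shift [ 0.2 -4.1  6.6]
turn [-8.1  0.1  0.4] shift [ 0.2 -4.6  7.7]
```

move_arm([
  [-1,0,0,0,-0.7,0.8,1],
  [-2,0,0,0,-1.3,1.7,1],
  [-3,0,0,0,-1.9,2.6,1],
  [-4,0,0,0,-2.5,3.5,1],
  [-5,0,0,0,-3,4.5,1],
  [-6,0,0,0,-3.6,5.5,1],
  [-7,0,0,0,-4.1,6.6,1],
  [-8,0,0,0,-4.6,7.7,1],
  [-8,0,0,0,-4.6,7.7,1],
  [-8,0,0,0,-4.6,7.7,1],
  [-8,0,0,0,-4.6,7.7,1],
])

```text
t: 15.03
tcp_pos: [0.4474, 0.0826, 0.094]
tool_rot: [0.999, -0.046, -0.0, -0.0]
force: [-0.6, 0.6, -2.6]
finger_gap: 0.145
gripper_force: 69.4
```

Run:
```python
from h import *
print(state(),readout.sense()['ft_torque'])
```

```text
(array([ 0.3,  0.4, -0. ]), array([0.1, 0. , 0.2]), array([-0.6,  0.6, -2.6]), 15.03) [ 0.00763303  0.00831814 -0.04097126]
```

move_arm([
  [0,0,0,0,0,0.5,1],
  [0,0,0,0,0,1,1],
  [0,0,0,0,0,1.5,1],
  [0,0,0,0,0,1.5,1],
  [0,0,0,0,0,1.5,1],
])

```text
t: 15.45
tcp_pos: [0.4474, 0.0826, 0.0939]
tool_rot: [0.999, -0.046, 0.0, -0.0]
force: [-1.6, 0.3, 12.3]
finger_gap: 0.145
gripper_force: 71.5
```

Run:
```python
from h import *
print(state(),readout.sense()['ft_torque'])
d=snap('wrist'); s=readout.sense(); X=cloud(d); X=X[~np.isnan(X).any(-1)]
B=R.from_euler('z',BY,degrees=True); Q=B.inv().apply(X-np.r_[BC,0])*1000
for y in (-40,-25,-10,10,25,42):
    q=Q[(abs(Q[:,1]-y)<5)&(abs(Q[:,0]-35)<4)&(Q[:,2]>50)&(Q[:,2]<70)]; print(y,len(q),np.median(q[:,2]).round(1) if len(q) else'')
```

```text
(array([ 0.4,  0.4, -0.2]), array([ 0. , -0. ,  0.3]), array([-1.6,  0.3, 12.3]), 15.45) [-0.08367311  0.4398693   0.01295125]
-40 329 62.8
-25 333 62.8
-10 339 62.8
10 331 62.9
25 336 62.8
42 337 62.8
```

The frame is seated: its top is at 62.8 mm all along and the downward push meets contact. I'll release it and go to the catch.

move_arm([
  [0,0,0,0,0,-1,1],
  [0,0,0,0,0,-1,0.7],
  [0,0,0,0,0,-1,0.7],
  [0,0,0,0,0,-1,0.7],
  [0,0,0,0,0,-1,0.7],
  [0,0,0,0,0,-10,0.7],
  [0,0,0,0,0,-30,0.7],
  [0,0,0,0,0,-60,0.7],
  [0,0,0,0,0,-70,0.7],
  [0,0,0,0,0,-70,0.7],
  [0,0,0,0,0,-70,0.7],
])

```text
t: 16.42
tcp_pos: [0.4477, 0.0828, 0.1632]
tool_rot: [0.999, -0.045, 0.001, 0.0]
force: [-0.4, -0.2, -0.6]
finger_gap: 0.303
gripper_force: 0.0
```

Run:
```python
from h import *
from fit import rect
d=snap('wrist'); s=readout.sense(); X=cloud(d); X=X[~np.isnan(X).any(-1)]
B=R.from_euler('z',BY,degrees=True); Q=B.inv().apply(X-np.r_[BC,0])*1000
for y in (-40,-25,-10,10,25,42):
    q=Q[(abs(Q[:,1]-y)<5)&(abs(Q[:,0]-35)<4)&(Q[:,2]>50)&(Q[:,2]<75)]; print(y,len(q),np.median(q[:,2]).round(1) if len(q) else'')
q=X[(X[:,0]>.4)&(X[:,0]<.5)&(X[:,1]>.13)&(X[:,1]<.2)&(X[:,2]>.082)&(X[:,2]<.1)]; print(rect(q))
c=cv2.resize(d['img'],(800,500)); cv2.imwrite('pics/w4.png',c[...,::-1])
go([.4575,.1694,.16],pose(-5.5)); go([.4575,.1694,.100],pose(-5.5))
```

```text
-40 147 62.9
-25 150 62.9
-10 159 63.0
10 155 62.9
25 152 62.9
42 153 62.9
(array([457.1, 168.6]), array([14.1, 38.1]), 86.1)
turn [-0.   0.   0.3] shift [  2.5 -87.1   2.5]
turn [-0.   0.   0.3] shift [  2.5 -87.1  62.5]
```

View pics/w4.png

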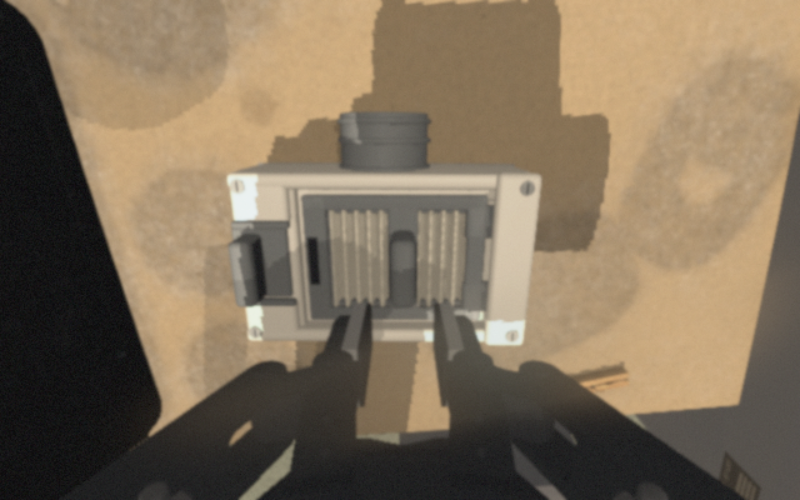

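The picture shows the cassette flat in the bay with both tabs under the lip at (490,225), and the catch fully back at (247,270). Next I'll grip the catch and shut it.

move_arm([
  [0,0,0,2,-40,0,0.5],
  [0,0,0,2,-80,0,0.5],
  [0,0,0,2,-87,0,0.5],
  [0,0,0,2,-87,0,0.5],
  [0,0,0,2,-87,30,0.5],
  [0,0,0,2,-87,55,0.5],
  [0,0,0,2,-87,62,0.5],
  [0,0,0,2,-87,62,0.5],
  [0,0,0,2,-87,62,1],
  [0,0,0,2,-87,62,1],
  [0,0,0,2,-87,62,1],
  [0,0,0,2,-87,62,1],
], squeeze=30)

```text
t: 17.47
tcp_pos: [0.458, 0.169, 0.1016]
tool_rot: [0.999, -0.046, 0.001, -0.0]
force: [0.5, -2.0, 1.6]
finger_gap: 0.125
gripper_force: 33.5
```

move_arm([
  [0,0,0,0,0,0,1],
  [0,0,0,0,3,0,1],
  [0,0,0,0,6,0,1],
  [0,0,0,0,9,0,1],
  [0,0,0,0,12,0,1],
  [0,0,0,0,15,0,1],
  [0,0,0,0,16,0,1],
  [0,0,0,0,16,0,1],
  [0,0,0,0,16,0,1],
])

```text
t: 18.22
tcp_pos: [0.4566, 0.1535, 0.1015]
tool_rot: [0.999, -0.046, 0.001, -0.0]
force: [0.2, 0.6, 6.0]
finger_gap: 0.127
gripper_force: 34.2
```

move_arm([
  [0,0,0,0,1,0,1],
  [0,0,0,0,2,0,1],
  [0,0,0,0,3,0,1],
  [0,0,0,0,4,0,1],
  [0,0,0,0,4,0,1],
  [0,0,0,0,4,0,1],
])

```text
t: 18.72
tcp_pos: [0.4564, 0.1509, 0.1016]
tool_rot: [0.999, -0.046, 0.001, -0.002]
force: [-0.9, 7.9, 7.8]
finger_gap: 0.127
gripper_force: 34.2
```

move_arm([
  [0,0,0,0,-0.5,0,0.6],
  [0,0,0,0,-0.5,0,0.6],
  [0,0,0,0,-0.5,0,0.6],
  [0,0,0,0,-0.5,0,0.6],
  [0,0,0,0,-0.5,-30,0.6],
  [0,0,0,0,-0.5,-60,0.6],
  [0,0,0,0,-0.5,-90,0.6],
  [0,0,0,0,-0.5,-90,0.6],
  [0,0,0,0,-0.5,-90,0.6],
])

```text
t: 19.47
tcp_pos: [0.4565, 0.1498, 0.1919]
tool_rot: [0.999, -0.045, 0.002, -0.0]
force: [0.2, 0.3, -0.5]
finger_gap: 0.401
gripper_force: 0.0
```

Run:
```python
from h import *
from fit import rect
d=snap('wrist'); X=cloud(d); X=X[~np.isnan(X).any(-1)]
B=R.from_euler('z',BY,degrees=True); Q=B.inv().apply(X-np.r_[BC,0])*1000
for y in (-40,-10,25,42):
    q=Q[(abs(Q[:,1]-y)<5)&(abs(Q[:,0]-35)<4)&(Q[:,2]>50)&(Q[:,2]<75)]; print(y,len(q),np.median(q[:,2]).round(1) if len(q) else'')
q=X[(X[:,0]>.4)&(X[:,0]<.5)&(X[:,1]>.13)&(X[:,1]<.2)&(X[:,2]>.082)&(X[:,2]<.1)]; print(rect(q))
c=cv2.resize(d['img'],(800,500)); cv2.imwrite('pics/w5.png',c[...,::-1])
```

```text
-40 116 62.9
-10 117 62.7
25 120 63.0
42 121 63.0
(array([455.7, 151.9]), array([13.4, 37.9]), 85.1)
```

View pics/w5.png

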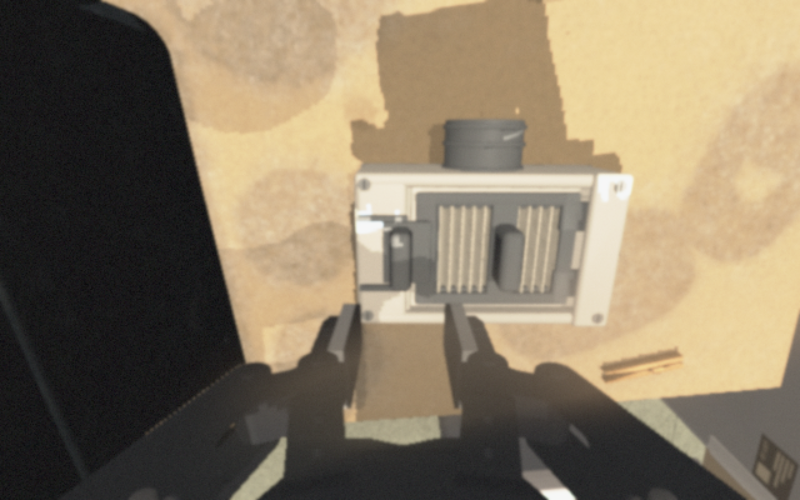

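The catch at (400,258) is shut, with its tongue over the flat frame's edge at (425,258). Its rib sits 17–18 mm from the fully back position. The gripper is clear of everything, so I'm handing in.

```bash
python3 -c "
from h import *
print(order.sign_off())"
```

```text
the job is handed in; nothing more can be done
None
```

The cassette is seated flat with its toe tabs under the lip and the catch is shut over it; the gripper has let go, the cup and brush were never approached, and I handed the job in at about 19.5 s (no verdict was returned).

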